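# Unclip the terminal box cover

### The job

On the grey terminal box, press the snap tab down gently, only until the cover springs up at that end, without forcing the tab hard against its stop. Then take the cover by its rib, draw it out from under the lip at the far end without wrenching it, lift it off and lay it gently, rib up, in the middle of the black rubber mat. Leave the other things on the bench where they are.

Things in the scene. Friction and masses are not known exactly. Their poses are not given: they have to be found in the camera images.
- box: grey terminal box, fixed, 133 x 90 x 61 mm, origin under it (it spans x = -58 to +75 mm, the tab sticks out to x = -107), z up; snap tab at its -x end, lip at its +x end. The cover lies in a recess on a ledge 50 mm high between side rims 56 mm high. Let go, the cover's -x end is lifted about 15 mm and held there, tilted about 0.13 rad, by a spring plunger (about 2 N) at x = -42 mm.
- lip (a point): middle of the fixed lip's inner edge (53 mm from the box's origin towards its +x, underside 57 mm high, 4 mm thick). The cover's +x edge is tucked 7 mm (up to 9) under it, with 3 mm play in height. With the tab's end up, draw the cover 10 to 20 mm towards the box's -x, then lift.
- tab_spot (a point): fixed mark on the box where to press: over the middle of the tab's pad, 94 mm from the box's origin towards -x, 34 mm above its underside. The pad (24 mm along x, 32 mm along y) sits on a stud set by hand: its top is anywhere from 5 mm below to 5 mm above this mark, not measured. Find it by touch; press straight down.
- tab: grey L-shaped snap tab; origin on its springy hinge (box x = -58, z = 30 mm), axes as the box's at rest; pressing its pad, 36 mm from the hinge, turns it about -y and draws its barb (top 58.5 mm high) off the cover. Force at the pad rises from 1 N; the cover is let go after 3 to 8 mm (3 to 7 N); hard stop at 9 mm (7 to 8 N). Breaks at 20 N. Springs back.
- cover_grip (a point): middle of the rib on the loose grey cover, half-way up. Cover plate 118 x 70 x 4 mm, about 90 g; rib in its middle 40 mm along the cover's x, 12 mm thick along y, 24 mm high. This point lies 16 mm above the plate's underside and 12 mm above its top face. Axes: z out of the top face, x towards the edge under the lip.
- cover_edge (a point): middle of the cover's edge at the tab's end, on the top face (59 mm from the cover's middle along its -x); it rises when the cover is let go.
- cover: the same loose cover, origin at the centre of its underside; axes as cover_grip
- mat: black rubber mat, fixed, 200 x 150 x 6 mm, long along its x, origin under its centre; its top is 6 mm above the bench
- wrench: steel wrench 150 mm, lying loose between the box and the mat; leave alone
- reel: white plastic foil reel, 120 mm across, 40 mm high, loose, far side; leave alone
- collar: steel collar 44 mm across, 18 mm high, loose, near the robot; leave alone
- star_knob: black knob 36 mm across, 26 mm high, loose, near the robot; leave alone
- roller: amber roller 56 mm across, standing 90 mm high, loose, left; leave alone
- oiler: white oil bottle 50 mm across, 120 mm high, loose, right; leave alone
- sensor: orange sensor block 45 x 30 x 25 mm, loose, far side; leave alone
Not all that is in view belongs to the job. There is more than one size of the box; the job needs the smallest.

How it is judged:
By the outcome, as a careful person would: the job done as asked, in the order asked, and still so for the second after the job is handed in, with the robot touching nothing.
It also fails if it takes over 72 s, if anything falls off the work surface, if the arm or the gripper's body presses on something with over 40 N, if the wrist force passes 120 N, or if a joint passes its speed limit or range.

### The arm

A 7-joint arm with a two-finger parallel gripper is mounted at the origin on the work surface. World frame = base frame: x ahead of the robot, y to its left, z up, the work surface at z = 0. Lengths are in m, angles in degrees, forces in N, time in s.
With the tool pointing down it reaches from about 0.425 to 0.875 m from the base axis. Payload 4.7 kg.
Tool frame: the origin (TCP) lies midway between the tips of the shut fingers; the grasp point (between the pads) lies 19 mm behind it; z points along the fingers, y is the direction in which the jaws open and shut (so a half turn about z gives the same grasp; the last joint's range is limited). The gripper opens to 87 mm and grips with 3 to 60 N. Pads are 19 mm wide; open, the fingers measure 117 mm over their backs; the gripper's body (75 mm by 190 mm) begins 51 mm behind the grasp point.
Start: joints at [-63.249, 18.392, -4.016, 83.108, 1.295, 78.541, -3.26], TCP at [0.284, 0.585, 0.223] pointing down, gripper open.
Joint ranges: [-163.93, 163.93], [-17.29, 119.83], [-79.2, 71.16], [3.27, 140.29], [-89.18, 269.18], [5.43, 117.66], [-154.24, 154.24]. Speed limits (degrees/s): [147.25, 147.25, 180, 180, 180, 180, 180].

### API

Orientations are given as [roll, pitch, yaw] about the fixed x, y, z axes, in that order (R = Rz(yaw) Ry(pitch) Rx(roll)).
In Python, from cell import env gives the robot as it stands. The module is installed in compiled form; this text tells all that it offers.
- The arm moves only by the tool servo_tool, never from a script. Its argument "plan" is a list of rows, each a list of 3 entries, a list of its own where there are three numbers: the opening, from 0 (shut) to 1 (fully open), then the shift along the tool's x, y, z in cm, then the turn, a rotation vector about the tool's x, y, z in degrees. A call has 1 to 20 rows; each row shifts and turns the pose as measured when the row begins, along the tool's axes as they then stand; what a row does not reach is not made up. A row lasts 1/12 s, in which the tool goes at most 41.7 mm and 7.16 degrees, less where a joint would pass 70% of its speed; a pose out of reach is approached as far as the arm can. A call is refused whole if a number of a shift passes 4.17 or a number of a turn 7.16, either way. A call with a gripper value outside its range is refused whole. The fingers move at their own pace and stop on an object; "force" is the grip in N (left out, the last holds). Time passes only in rows, so rows that do not move let the fingers close. It gives the time, the measured TCP pose, the force and the opening at its end, in the units of the state.
- env.get_obs(): the state, without advancing time (a new reading comes with each control period).
- env.read_camera(name): name is "scene" or "top" or "wrist"; returns a dict with "image" (480x640x3 uint8, blue, green, red), "fx", "fy", "cx", "cy" (pixels), "rvec" (rotation vector, rad) and "tvec" (3), from world to camera coordinates, as OpenCV has them; the wrist camera has in their place "T_tool_cam" (4x4, takes a point from camera to tool coordinates, whose origin is the TCP and whose axes are the flange's). Camera axes: x right, y down, z forward; pixel columns grow to the right and rows downward; lengths in m; the calibration is good to about 2 mm. A picture is of the moment at which its call begins: read the wrist's pose just before it. There is no depth.
- env.sign_off(): hands the job in, once; it reports no verdict.
The state is a dict: "time_s": time; "qpos": joint angles; "joint_velocities": joint speeds; "effort": joint torques, N m; "tool_pos": TCP position; "tool_rot": TCP orientation; "force": force on the tool from outside, world axes, zero at the start; "wrist_torque": the same for the moment, N m; "grip_width": finger opening in m.
Only numpy, scipy, OpenCV 4.12 (cv2) and the standard library are available. Lean on these libraries where they do the work, as an engineer would, in place of code of your own. Each camera call takes 0.05 s, during which the arm holds its last target. There are 200 camera calls.

## Working session

There is one attempt and no reset: what is moved stays moved. The work goes in short steps, Python scripts to look and compute and a tool call to move; the robot and the scene stay as the last step left them, time stands still between calls to the robot, and variables do not carry over. Pictures are saved under pics/ and viewed, about 8 in all and at most 12, crops included, and the job is handed in when it is done.

Besides the shell and the picture viewer there is one more tool, called after "Emit:" in YAML: its name, and indented under it one key for each argument. servo_tool: Moves the arm, as the interface text tells. Its arguments: {"type":"object","properties":{"plan":{"type":"array"},"force":{"type":"number"}},"required":["plan"]}

```bash
mkdir -p pics; ls; cat > h.py <<'E'
import cv2, numpy as np
from cell import env
from scipy.spatial.transform import Rotation as R
def cam(n):
    o=env.get_obs(); c=env.read_camera(n)
    K=np.array([[c['fx'],0,c['cx']],[0,c['fy'],c['cy']],[0,0,1]])
    if n=='wrist':
        T=np.eye(4);T[:3,:3]=R.from_euler('xyz',o['tool_rot'],degrees=True).as_matrix();T[:3,3]=o['tool_pos']
        W=T@np.array(c['T_tool_cam'])
    else:
        W=np.eye(4);r=cv2.Rodrigues(np.array(c['rvec'],float))[0];W[:3,:3]=r.T;W[:3,3]=-r.T@np.array(c['tvec']).ravel()
    return c['image'],K,W
def ray(K,W,uv,z):
    d=W[:3,:3]@np.linalg.solve(K,[uv[0],uv[1],1]);p=W[:3,3];return p+d*(z-p[2])/d[2]
def proj(K,W,P):
    q=K@(W[:3,:3].T@(np.array(P,float)-W[:3,3]));return q[:2]/q[2]
E
python3 - <<'E'
from h import *
for n in ['top','scene']:
    im,K,W=cam(n);cv2.imwrite(f'pics/{n}0.png',im);np.savez(f'{n}0.npz',im=im,K=K,W=W);print(n,K[0,0],W.round(3).tolist())
print(env.get_obs())
E
```

```text
pics
top 485.77803745816675 [[-0.022, -0.985, 0.172, 0.322], [-1.0, 0.018, -0.022, 0.033], [0.019, -0.172, -0.985, 1.256], [0.0, 0.0, 0.0, 1.0]]
scene 533.7790625404502 [[0.713, 0.474, -0.517, 1.148], [0.701, -0.487, 0.52, -0.609], [-0.005, -0.733, -0.68, 0.89], [0.0, 0.0, 0.0, 1.0]]
{'time_s': 0.1, 'qpos': array([-63.24807326,  18.43293944,  -4.01657928,  83.1676674 ,
         1.29648163,  78.53977058,  -3.25868223]), 'joint_velocities': array([-0.04354841, -0.03822166,  0.05528956, -0.18576846, -0.00530026,
        0.01323599,  0.07964205]), 'effort': array([-7.17189073e-05, -4.92569232e+01, -4.05663522e-01, -3.13404751e+01,
       -6.41284115e-02,  3.92627658e-02,  6.33696777e-05]), 'tool_pos': array([0.28420063, 0.58403711, 0.2215944 ]), 'tool_rot': array([-1.79904939e+02,  6.52916501e-03,  1.54060275e+02]), 'force': array([ 0.16449181,  0.54181688, -0.16163577]), 'wrist_torque': array([ 0.04788489,  0.0424087 , -0.02362843]), 'grip_width': 0.0868233254807067}
```

View pics/top0.png

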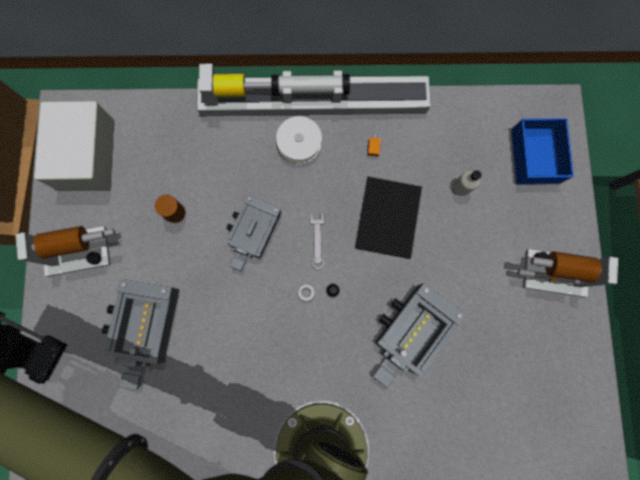

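View pics/scene0.png

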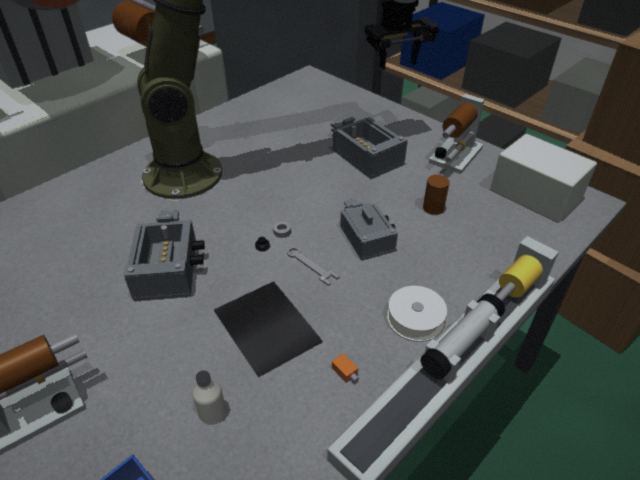

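The top view shows the small covered box at about (253,228), with its tab at (238,264), the mat at (389,217) and the wrench at (318,240). The other two boxes are larger and open, so they are decoys. Next I'll take rough positions.

```bash
python3 - <<'E'
from h import *
d=np.load('top0.npz');im,K,W=d['im'],d['K'],d['W']
m=(im.max(2)<45).astype(np.uint8);m[:, :340]=0;m[:, 440:]=0;m[:160]=0;m[275:]=0
c=max(cv2.findContours(m,0,2)[0],key=cv2.contourArea);r=cv2.minAreaRect(c);b=cv2.boxPoints(r)
P=np.array([ray(K,W,p,.006) for p in b]);print('mat',P.round(4).tolist(),P.mean(0).round(4),[np.linalg.norm(P[i]-P[i-1]).round(4) for i in range(4)])
t=ray(K,W,(238,264),.034);l=ray(K,W,(267,204),.06);print('tab',t,'lip end',l,np.degrees(np.arctan2(*(l-t)[1::-1])))
for n,p in dict(wr1=(318,215),wr2=(318,266),collar=(306,293),roller=(170,208),reel=(299,140),box=(253,228)).items(): print(n,ray(K,W,p,.05 if n=='box' else .01).round(3))
im2=im[180:290,200:300];cv2.imwrite('pics/c.png',cv2.resize(im2,None,fx=5,fy=5,interpolation=2))
print(np.array(env.read_camera('wrist')['T_tool_cam']).round(3).tolist())
E
```

```text
mat [[0.4967, -0.1009, 0.006], [0.6874, -0.1411, 0.006], [0.6589, -0.2847, 0.006], [0.4692, -0.2409, 0.006]] [ 0.5781 -0.1919  0.006 ] [np.float64(0.1426), np.float64(0.1949), np.float64(0.1464), np.float64(0.1947)]
tab [0.45798778 0.1989257  0.034     ] lip end [0.60556067 0.12327881 0.06      ] -27.139990742176977
wr1 [ 0.586 -0.006  0.01 ]
wr2 [ 0.451 -0.003  0.01 ]
collar [0.383 0.029 0.01 ]
roller [0.611 0.38  0.01 ]
reel [0.793 0.04  0.01 ]
box [0.547 0.16  0.05 ]
[[0.0, -0.97, -0.243, 0.066], [1.0, 0.0, -0.0, -0.001], [0.0, -0.243, 0.97, -0.163], [0.0, 0.0, 0.0, 1.0]]
```

Emit:
servo_tool:
  plan:
    - [1,[-1.5,-1,0],[0,0,0]]
    - [1,[-2.5,-1.6,0],[0,0,0]]
    - [1,[-2.9,-1.9,0],[0,0,0]]
    - [1,[-2.9,-1.9,0],[0,0,0]]
    - [1,[-2.9,-1.9,0],[0,0,0]]
    - [1,[-2.9,-1.9,0],[0,0,0]]
    - [1,[-2.9,-1.9,0],[0,0,0]]
    - [1,[-2.9,-1.9,0],[0,0,0]]
    - [1,[-2.9,-1.9,0],[0,0,0]]
    - [1,[-2.9,-1.9,0],[0,0,0]]
    - [1,[-2.9,-1.9,0],[0,0,0]]
    - [1,[-2.9,-1.9,0],[0,0,0]]
    - [1,[-2.9,-1.9,0],[0,0,0]]
    - [1,[-2.9,-1.9,0],[0,0,0]]
    - [1,[-2.5,-1.6,0],[0,0,0]]
    - [1,[-1.5,-1,0],[0,0,0]]
    - [1,[0,0,0],[0,0,0]]

```text
time_s: 1.57
tool_pos: [0.5539, 0.1246, 0.214]
tool_rot: [-179.4, -0.3, 154.5]
force: [-0.4, -0.2, -0.1]
grip_width: 0.0868
```

```bash
python3 - <<'E'
from h import *
o=env.get_obs();print(o['time_s'],o['tool_pos'],o['tool_rot'],o['force'],o['joint_velocities'].round(1))
im,K,W=cam('wrist');cv2.imwrite('pics/w1.png',im);np.savez('w1.npz',im=im,K=K,W=W);print(K[0,0])
E
```

```text
1.5667 [0.55385341 0.12463112 0.21400275] [-179.44950059   -0.3021823   154.49902963] [-0.41651208 -0.23418658 -0.09339365] [ 0.7 -0.1 -1.   0.4 -0.9  0.4 -1. ]
387.1198807980683
```

View pics/w1.png

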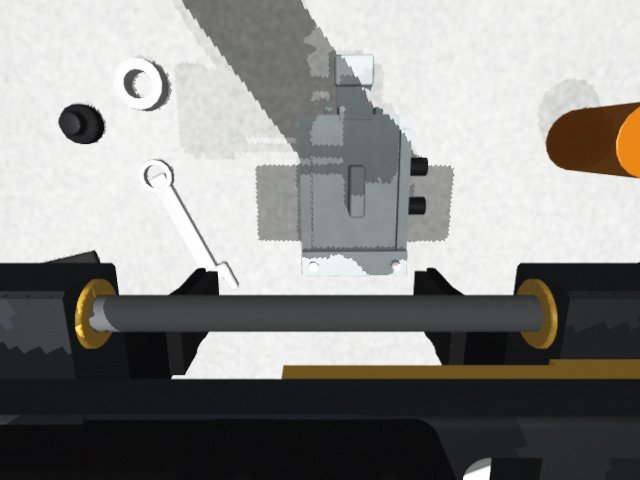

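The wrist view shows the box aligned with the tool: pad at (335–372, 53–87), rib at (350–364, 166–217), lip inner edge at row ~249 and box end at row ~275. Now to turn these into world points.

```bash
python3 - <<'E'
from h import *
d=np.load('w1.npz');im,K,W=d['im'],d['K'],d['W']
for n,u,z in [('padTL',(335,53.5),.034),('padTR',(373,53.5),.034),('padBL',(335,87),.034),('padBR',(373,87),.034),('ribtop',(357,166),.078),('ribbot',(357,217),.078),('lipL',(302,249),.061),('lipR',(406,249),.061),('endL',(302,276),.061),('endR',(407,276),.061),('rimTL',(303,117),.056)]:
    print(n,ray(K,W,u,z).round(4))
cv2.imwrite('pics/w1c.png',cv2.resize(im[40:290,280:440],None,fx=2.4*1.5,fy=2.4,interpolation=2)[:600])
cv2.imwrite('pics/w1c.png',cv2.resize(im[40:290,270:460],None,fx=2.4,fy=2.4,interpolation=2))
E
```

```text
padTL [0.4381 0.194  0.034 ]
padTR [0.4515 0.222  0.034 ]
padBL [0.4615 0.1832 0.034 ]
padBR [0.4752 0.2117 0.034 ]
ribtop [0.5244 0.1707 0.078 ]
ribbot [0.5605 0.1546 0.078 ]
lipL [0.5694 0.1014 0.061 ]
lipR [0.607  0.1809 0.061 ]
endL [0.5911 0.0908 0.061 ]
endR [0.6297 0.1725 0.061 ]
rimTL [0.4731 0.1489 0.056 ]
```

View pics/w1c.png

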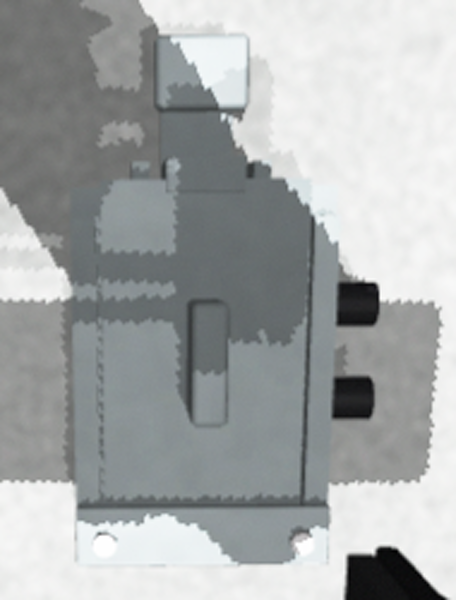

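Emit:
servo_tool:
  plan:
    - [0,[1.5,0.3,0],[0,0,0]]
    - [0,[2.5,0.6,0],[0,0,0]]
    - [0,[2.7,0.7,0.5],[0,0,0]]
    - [0,[2.5,0.6,1.5],[0,0,0]]
    - [0,[1.5,0.4,2],[0,0,0]]
    - [0,[0.8,0.2,2],[0,0,0]]
    - [0,[0,0,2],[0,0,0]]
    - [0,[0,0,2],[0,0,0]]
    - [0,[0,0,1.5],[0,0,0]]
    - [0,[0,0,1],[0,0,0]]
    - [0,[0,0,0.5],[0,0,0]]
    - [0,[0,0,0],[0,0,0]]
    - [0,[0,0,0],[0,0,0]]

```text
time_s: 2.7
tool_pos: [0.444, 0.2213, 0.0789]
tool_rot: [-179.8, -0.8, 155.9]
force: [-0.0, -0.4, -0.2]
grip_width: 0.0083
```

```bash
cat >> h.py <<'E'
def st(): 
    o=env.get_obs();print(o['time_s'],o['tool_pos'].round(4),o['tool_rot'].round(2),o['force'].round(2),o['wrist_torque'].round(2),round(o['grip_width'],4));return o
def to(P):  # shift in cm in tool axes to reach P
    o=env.get_obs();r=R.from_euler('xyz',o['tool_rot'],degrees=True);print('shift cm',(r.inv().apply(np.array(P)-o['tool_pos'])*100).round(2))
E
python3 - <<'E'
from h import *
st();to([.4566,.2027,.05])
E
```

```text
2.7 [0.444  0.2213 0.0789] [-179.78   -0.75  155.94] [-0.01 -0.43 -0.16] [ 0.01 -0.05  0.03] 0.0083
shift cm [-1.95 -1.17  2.87]
```

```bash
cat >> h.py <<'E'
def rot(rpy):
    o=env.get_obs();r=R.from_euler('xyz',o['tool_rot'],degrees=True);print('turn deg',np.degrees((r.inv()*R.from_euler('xyz',rpy,degrees=True)).as_rotvec()).round(2))
E
python3 - <<'E'
from h import *
rot([180,0,154.8])
im,K,W=cam('wrist');cv2.imwrite('pics/w2.png',im);np.savez('w2.npz',im=im,K=K,W=W)
print(proj(K,W,[.4566,.2027,.034]))
E
```

```text
turn deg [-0.23 -0.75  1.14]
[297.36490073 292.52856699]
```

Emit:
servo_tool:
  plan:
    - [0,[-0.9,-0.5,0],[0,0,0.5]]
    - [0,[-0.9,-0.5,0.5],[0,0,0.4]]
    - [0,[-0.2,-0.15,0.8],[0,0,0]]
    - [0,[0,0,0.7],[0,0,0]]
    - [0,[0,0,0.3],[0,0,0]]
    - [0,[0,0,0],[0,0,0]]
    - [0,[0,0,0],[0,0,0]]

```text
time_s: 3.33
tool_pos: [0.4622, 0.1999, 0.0564]
tool_rot: [180.0, -0.5, 154.7]
force: [0.6, 1.2, -0.7]
grip_width: 0.0007
```

```bash
python3 - <<'E'
from h import *
st();to([.4566,.2027,.04]);rot([180,0,154.8])
im,K,W=cam('wrist');cv2.imwrite('pics/w3.png',im);np.savez('w3.npz',im=im,K=K,W=W)
print(proj(K,W,[.4566,.2027,.034]))
E
```

```text
3.3333 [0.4622 0.1999 0.0564] [179.96  -0.52 154.71] [ 0.55  1.17 -0.72] [-0.01  0.01 -0.08] 0.0007
shift cm [0.61 0.02 1.65]
turn deg [ 0.04 -0.51 -0.09]
[318.27531561 261.6264949 ]
```

View pics/w3.png

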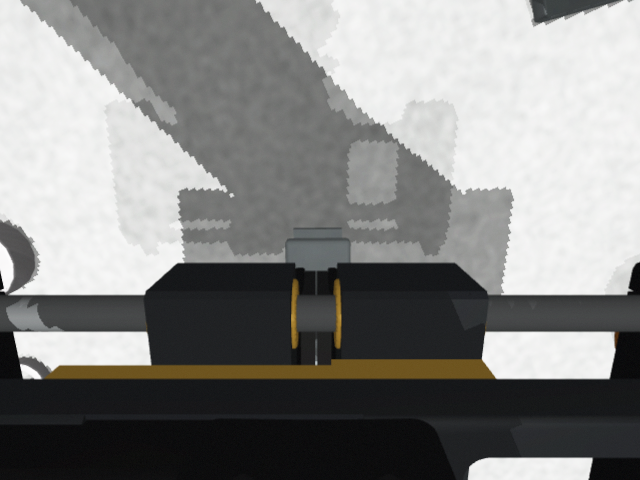

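The pad sits at u 286–350, centred at 318 where predicted. I'll centre over it and feel downward.

Emit:
servo_tool:
  plan:
    - [0,[0.4,0,0.3],[0,-0.3,0]]
    - [0,[0.3,0,0.5],[0,-0.2,0]]
    - [0,[0,0,0.3],[0,0,0]]
    - [0,[0,0,0],[0,0,0]]
    - [0,[0,0,0],[0,0,0]]

```text
time_s: 3.8
tool_pos: [0.4543, 0.2046, 0.0447]
tool_rot: [179.9, 0.0, 154.9]
force: [0.3, 0.7, -0.2]
grip_width: 0.0005
```

```bash
python3 - <<'E'
from h import *
st();to([.4566,.2027,.04]);rot([180,0,154.8])
E
```

```text
3.8 [0.4543 0.2046 0.0447] [1.7992e+02 2.0000e-02 1.5486e+02] [ 0.26  0.67 -0.19] [-0.01  0.01  0.  ] 0.0005
shift cm [-0.29 -0.08  0.47]
turn deg [0.08 0.02 0.06]
```

Emit:
servo_tool:
  plan:
    - [0,[-0.1,-0.1,0.15],[0,0,0]]
    - [0,[0,0,0.15],[0,0,0]]
    - [0,[0,0,0],[0,0,0]]

```text
time_s: 4.05
tool_pos: [0.4549, 0.2035, 0.0416]
tool_rot: [179.9, 0.0, 154.9]
force: [0.5, 0.0, 0.2]
grip_width: 0.0001
```

Emit:
servo_tool:
  plan:
    - [0,[0,0,0.1],[0,0,0]]
    - [0,[0,0,0.1],[0,0,0]]
    - [0,[0,0,0],[0,0,0]]

```text
time_s: 4.3
tool_pos: [0.4553, 0.2033, 0.0395]
tool_rot: [179.9, 0.1, 154.9]
force: [1.0, -0.5, 0.6]
grip_width: 0.0004
```

Emit:
servo_tool:
  plan:
    - [0,[0,0,0.1],[0,0,0]]
    - [0,[0,0,0.05],[0,0,0]]
    - [0,[0,0,0],[0,0,0]]

```text
time_s: 4.55
tool_pos: [0.4555, 0.2034, 0.0382]
tool_rot: [179.9, 0.1, 154.8]
force: [-0.2, 0.5, 0.4]
grip_width: 0.0006
```

Emit:
servo_tool:
  plan:
    - [0,[0,0,0.1],[0,0,0]]
    - [0,[0,0,0.05],[0,0,0]]
    - [0,[0,0,0],[0,0,0]]

```text
time_s: 4.8
tool_pos: [0.4553, 0.2035, 0.037]
tool_rot: [179.9, 0.0, 154.8]
force: [-0.6, -1.0, 2.0]
grip_width: 0.0004
```

```bash
cat >> h.py <<'E'
def chk(save=None):
    im=env.read_camera('scene')['image']; b=np.load('scene0.npz')['im']
    d=cv2.absdiff(im,b)[200:262,335:402].max(2); print('diff',(d>30).sum(), d.mean().round(2))
    if save: cv2.imwrite(save,im)
E
python3 -c "
from h import *
chk('pics/s1.png');st()"
```

```text
diff 490 11.3
4.85 [0.4553 0.2035 0.037 ] [1.7987e+02 3.0000e-02 1.5485e+02] [-0.9  -0.82  2.23] [-0.13  0.18 -0.01] 0.0004
```

Emit:
servo_tool:
  plan:
    - [0,[0,0,0.1],[0,0,0]]
    - [0,[0,0,0.05],[0,0,0]]
    - [0,[0,0,0],[0,0,0]]

```text
time_s: 5.1
tool_pos: [0.4552, 0.2036, 0.0358]
tool_rot: [179.9, 0.0, 154.9]
force: [-1.8, 0.2, 2.7]
grip_width: 0.0002
```

```bash
python3 -c "
from h import *
chk();st()"
```

```text
diff 488 11.39
5.15 [0.4552 0.2036 0.0358] [1.7987e+02 1.0000e-02 1.5485e+02] [-2.09 -0.84  3.69] [-0.1   0.34  0.  ] 0.0004
```

Emit:
servo_tool:
  plan:
    - [0,[0,0,0.1],[0,0,0]]
    - [0,[0,0,0.05],[0,0,0]]
    - [0,[0,0,0],[0,0,0]]

```text
time_s: 5.4
tool_pos: [0.455, 0.2037, 0.0345]
tool_rot: [179.9, -0.0, 154.9]
force: [-2.6, 0.0, 4.9]
grip_width: 0.0006
```

```bash
sed -i "s/np.load('scene0.npz')\['im'\]/cv2.imread('pics\/s1.png')/" h.py; python3 -c "
from h import *
chk();st()"
```

```text
diff 0 2.22
5.45 [0.455  0.2037 0.0345] [ 1.7988e+02 -2.0000e-02  1.5485e+02] [-1.87  0.34  4.28] [-0.21  0.45 -0.01] 0.0005
```

Emit:
servo_tool:
  plan:
    - [0,[0,0,0.1],[0,0,0]]
    - [0,[0,0,0],[0,0,0]]

```text
time_s: 5.62
tool_pos: [0.4549, 0.2038, 0.0337]
tool_rot: [179.9, -0.0, 154.9]
force: [-2.2, 0.2, 4.7]
grip_width: 0.0005
```

```bash
python3 -c "
from h import *
chk();st()"
```

```text
diff 14 2.74
5.6667 [0.4549 0.2038 0.0338] [ 1.7988e+02 -3.0000e-02  1.5485e+02] [-2.07 -0.85  4.23] [-0.07  0.53  0.02] 0.0008
```

Emit:
servo_tool:
  plan:
    - [0,[0,0,0.1],[0,0,0]]
    - [0,[0,0,0],[0,0,0]]

```text
time_s: 5.83
tool_pos: [0.4549, 0.2038, 0.033]
tool_rot: [179.9, -0.0, 154.8]
force: [-2.3, -1.0, 5.1]
grip_width: 0.0003
```

```bash
python3 -c "
from h import *
chk();st()"
```

```text
diff 118 4.4
5.8833 [0.4549 0.2038 0.0331] [ 1.7988e+02 -5.0000e-02  1.5485e+02] [-1.79 -1.5   5.72] [-0.17  0.52 -0.03] 0.0005
```

Emit:
servo_tool:
  plan:
    - [0,[0,0,0.1],[0,0,0]]
    - [0,[0,0,0],[0,0,0]]

```text
time_s: 6.05
tool_pos: [0.4548, 0.2039, 0.0325]
tool_rot: [179.9, -0.1, 154.8]
force: [-2.5, -0.8, 5.7]
grip_width: 0.0005
```

```bash
python3 -c "
from h import *
chk('pics/s2.png');st()
im=cv2.imread('pics/s2.png')[180:280,310:430];b=cv2.imread('pics/s1.png')[180:280,310:430]
cv2.imwrite('pics/s2c.png',cv2.resize(np.hstack([b,im]),None,fx=3,fy=3,interpolation=2))"
```

```text
diff 229 5.77
6.1 [0.4549 0.2039 0.0326] [ 1.7988e+02 -6.0000e-02  1.5484e+02] [-2.99 -1.04  6.7 ] [-0.27  0.61 -0.  ] 0.0005
```

View pics/s2c.png

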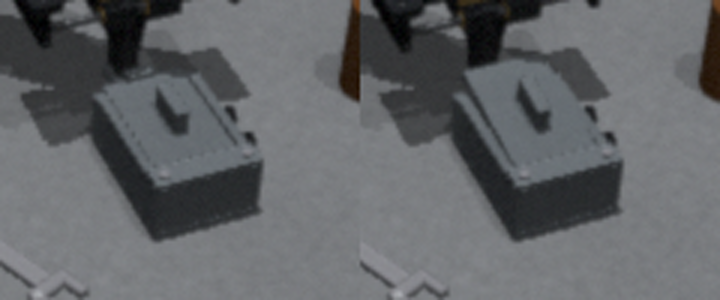

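The cover's tab end has sprung up (right half of the picture). I'll let it settle, then release straight up.

Emit:
servo_tool:
  plan:
    - [0,[0,0,0],[0,0,0]]
    - [0,[0,0,0],[0,0,0]]
    - [0,[0,0,0],[0,0,0]]

```text
time_s: 6.35
tool_pos: [0.4549, 0.2038, 0.0332]
tool_rot: [179.9, -0.1, 154.8]
force: [-2.0, -1.4, 5.5]
grip_width: 0.0007
```

```bash
python3 -c "
from h import *
chk();st()"
```

```text
diff 230 5.73
6.4 [0.4549 0.2038 0.0332] [ 1.7988e+02 -7.0000e-02  1.5484e+02] [-2.72 -0.83  6.04] [-0.19  0.53 -0.02] 0.0004
```

Emit:
servo_tool:
  plan:
    - [0,[0,0,0],[0,0,0]]
    - [0,[0,0,0],[0,0,0]]
    - [0,[0,0,0],[0,0,0]]

```text
time_s: 6.65
tool_pos: [0.4549, 0.2038, 0.0336]
tool_rot: [179.9, -0.1, 154.8]
force: [-2.1, -0.5, 5.5]
grip_width: 0.0004
```

```bash
python3 -c "
from h import *
chk();st()"
```

```text
diff 231 5.72
6.7 [0.4549 0.2038 0.0336] [ 1.7988e+02 -7.0000e-02  1.5484e+02] [-1.62 -0.17  5.01] [-0.18  0.54 -0.01] 0.0003
```

Emit:
servo_tool:
  plan:
    - [0,[0,0,-0.3],[0,0,0]]
    - [0,[0,0,-0.6],[0,0,0]]
    - [0,[0,0,-1.5],[0,0,0]]
    - [0.3,[0,0,-2.5],[0,0,0]]
    - [0.5,[0,0,-3],[0,0,0]]
    - [0.5,[-1,0,-3],[0,0,0]]
    - [0.5,[-2,0,-2],[0,0,0]]
    - [0.5,[-2,0,-1],[0,0,0]]
    - [0.5,[-1,0,0],[0,0,0]]
    - [0.5,[0,0,0],[0,0,0]]
    - [0.5,[0,0,0],[0,0,0]]

```text
time_s: 7.62
tool_pos: [0.5107, 0.1764, 0.1774]
tool_rot: [179.9, 0.1, 154.9]
force: [-0.2, 0.6, 0.2]
grip_width: 0.0412
```

```bash
python3 - <<'E'
from h import *
st();chk();im,K,W=cam('wrist');cv2.imwrite('pics/w4.png',im);np.savez('w4.npz',im=im,K=K,W=W)
p=proj(K,W,[.54,.163,.085]);print(p)
x,y=int(p[0]),int(p[1]);x0,y0=max(0,x-120),max(0,y-130);print(x0,y0)
cv2.imwrite('pics/w4c.png',cv2.resize(im[y0:y0+240,x0:x0+240],None,fx=2.5,fy=2.5,interpolation=2))
E
```

```text
7.6167 [0.5107 0.1764 0.1774] [1.7993e+02 6.0000e-02 1.5488e+02] [-0.17  0.59  0.16] [0.04 0.03 0.05] 0.0412
diff 884 13.91
[318.14695514 283.66206742]
198 153
```

View pics/w4c.png

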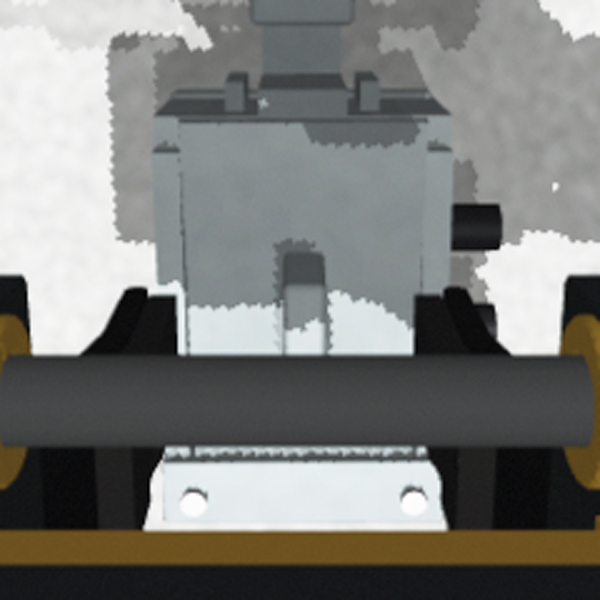

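The raised cover is in view: the rib's -x top edge is at about (319.8, 267) in the full image and the lip is intact. I'll check this against the expected geometry and compute the grasp.

```bash
cat >> h.py <<'E'
B=np.array([.541,.163,0]);YB=-25.2;RB=R.from_euler('z',YB,degrees=True)
def b2w(p): return B+RB.apply(p)
def w2b(p): return RB.inv().apply(np.array(p)-B)
E
python3 - <<'E'
from h import *
d=np.load('w4.npz');K,W=d['K'],d['W']
f=lambda u,v:(198+u/2.5,153+v/2.5)
print('rib -x top', (w2b(ray(K,W,f(304.5,285),.0881))*1e3).round(1),'exp -15')
print('ribL/R',[(w2b(ray(K,W,f(u,285),.0881))*1e3).round(1) for u in (283,326)])
print('cover edge',[(w2b(ray(K,W,f(u,121),.069))*1e3).round(1) for u in (181,425)],'exp -57, +-35')
print('lip',[(w2b(ray(K,W,f(u,449),.061))*1e3).round(1) for u in (165,430)],'exp 53')
t=.129;cz=np.array([np.sin(t),0,np.cos(t)])
c=np.array([1,0,57.5])/1e3
P=c+cz*.0065; G=b2w(P); print(P,G); to(G); to(G+b2w(cz*.05)-B); 
print(RB.as_euler('xyz',degrees=True)); 
Rt=(RB*R.from_matrix(np.array([[-np.cos(t),0,-np.sin(t)],[0,1,0],[np.sin(t),0,-np.cos(t)]]))).as_euler('xyz',degrees=True);print(Rt);rot(Rt)
E
```

```text
rib -x top [-14.2   0.6  88.1] exp -15
ribL/R [array([-14.2,  -5.2,  88.1]), array([-14.2,   6.5,  88.1])]
cover edge [array([-56.3, -34.2,  69. ]), array([-56.5,  34.6,  69. ])] exp -57, +-35
lip [array([ 49.7, -42.9,  61. ]), array([49.5, 40.9, 61. ])] exp 53
[0.00183618 0.         0.06394599] [0.54266142 0.16221819 0.06394599]
shift cm [-3.6   0.1  11.27]
shift cm [-4.24  0.1   6.31]
[  0.    0.  -25.2]
[180.          -7.39115556 154.8       ]
turn deg [-0.02  7.38  0.15]
```

Emit:
servo_tool:
  plan:
    - [0.42,[-1,0,1],[0,1.5,0]]
    - [0.42,[-1.2,0.1,1.2],[0,2,0]]
    - [0.42,[-1,0,1.2],[0,2,0]]
    - [0.42,[-0.6,0,1.2],[0,1.5,0]]
    - [0.42,[0,0,0.5],[0,0,0]]
    - [0.42,[0,0,0],[0,0,0]]
    - [0.42,[0,0,0],[0,0,0]]

```text
time_s: 8.3
tool_pos: [0.5323, 0.168, 0.1157]
tool_rot: [-179.6, -8.0, 155.5]
force: [0.2, -0.2, 0.8]
grip_width: 0.0363
```

```bash
cat >> h.py <<'E'
t=.129;cz=np.array([np.sin(t),0,np.cos(t)]);G=b2w(np.array([1,0,57.5])/1e3+cz*.0065);RT=[180,-7.39,154.8]
E
python3 -c "
from h import *
st();to(G);rot(RT)"
```

```text
8.3 [0.5323 0.168  0.1157] [-179.64   -8.    155.5 ] [ 0.2  -0.18  0.84] [-0.06 -0.16 -0.  ] 0.0363
shift cm [-1.89 -0.07  4.96]
turn deg [-0.46 -0.61  0.7 ]
```

Emit:
servo_tool:
  plan:
    - [0.42,[-0.8,0,0.3],[-0.3,-0.3,0.4]]
    - [0.42,[-0.8,0,0.8],[-0.2,-0.3,0.3]]
    - [0.42,[-0.3,0,1],[0,0,0]]
    - [0.42,[0,0,0.8],[0,0,0]]
    - [0.42,[0,0,0.4],[0,0,0]]
    - [0.42,[0,0,0],[0,0,0]]
    - [0.42,[0,0,0],[0,0,0]]

```text
time_s: 8.88
tool_pos: [0.5447, 0.1645, 0.0786]
tool_rot: [179.8, -7.3, 155.0]
force: [0.7, 0.1, 0.0]
grip_width: 0.0362
```

```bash
python3 -c "
from h import *
st();to(G);rot(RT)"
```

```text
8.8833 [0.5447 0.1645 0.0786] [179.76  -7.26 155.02] [0.74 0.09 0.02] [-0.07 -0.2   0.  ] 0.0362
shift cm [-0.09 -0.3   1.46]
turn deg [0.21 0.13 0.22]
```

Emit:
servo_tool:
  plan:
    - [0.42,[-0.05,-0.15,0.2],[0,0,0.2]]
    - [0.42,[0,-0.1,0.3],[0,0,0]]
    - [0.42,[0,0,0.3],[0,0,0]]
    - [0.42,[0,0,0.3],[0,0,0]]
    - [0.42,[0,0,0.1],[0,0,0]]
    - [0.42,[0,0,0],[0,0,0]]
    - [0.42,[0,0,0],[0,0,0]]

```text
time_s: 9.47
tool_pos: [0.543, 0.1629, 0.0663]
tool_rot: [179.7, -7.2, 154.8]
force: [-1.2, 0.2, 0.1]
grip_width: 0.0365
```

```bash
python3 -c "
from h import *
st();to(G);rot(RT)"
```

```text
9.4667 [0.543  0.1629 0.0663] [179.71  -7.21 154.82] [-1.25  0.18  0.09] [-0.02 -0.14 -0.02] 0.0365
shift cm [-0.03 -0.08  0.23]
turn deg [0.29 0.18 0.02]
```

Emit:
servo_tool:
  plan:
    - [0.42,[0,0,0.15],[0.2,0.2,0]]
    - [0.2,[0,0,0],[0,0,0]]
    - [0,[0,0,0],[0,0,0]]
    - [0,[0,0,0],[0,0,0]]
    - [0,[0,0,0],[0,0,0]]
    - [0,[0,0,0],[0,0,0]]
  force: 15

```text
time_s: 9.97
tool_pos: [0.5433, 0.1633, 0.0651]
tool_rot: [179.9, -7.4, 154.8]
force: [-0.7, 0.4, 0.0]
grip_width: 0.0118
```

```bash
python3 -c "
from h import *
o=st();to(G);rot(RT);print(w2b(o['tool_pos']))"
```

```text
9.9667 [0.5433 0.1633 0.0651] [179.89  -7.39 154.83] [-0.71  0.39  0.01] [ 0.01 -0.14 -0.04] 0.0118
shift cm [-0.   -0.12  0.11]
turn deg [ 0.1  -0.    0.03]
[0.0019564  0.00123157 0.06505007]
```

Emit:
servo_tool:
  plan:
    - [0,[0.1,0,0.01],[0,0,0]]
    - [0,[0.2,0,0.01],[0,0,0]]
    - [0,[0.2,0,0.01],[0,0,0]]
    - [0,[0.2,0,0.01],[0,0,0]]
    - [0,[0,0,0],[0,0,0]]

```text
time_s: 10.38
tool_pos: [0.5374, 0.1659, 0.066]
tool_rot: [179.9, -7.3, 154.8]
force: [0.5, -0.4, 0.8]
grip_width: 0.0119
```

```bash
python3 -c "
from h import *
o=st();rot(RT);print(w2b(o['tool_pos']));chk('pics/s3.png')"
```

```text
10.3833 [0.5374 0.1659 0.066 ] [179.86  -7.27 154.79] [ 0.47 -0.43  0.77] [-0.06 -0.14 -0.01] 0.0119
turn deg [ 0.14  0.12 -0.01]
[-0.00448554  0.00109337  0.0660326 ]
diff 1923 28.43
```

Low forces, 6.4 mm drawn. Continuing.

Emit:
servo_tool:
  plan:
    - [0,[0.2,0,0.01],[0,0,0]]
    - [0,[0.2,0,0.01],[0,0,0]]
    - [0,[0.2,0,0.01],[0,0,0]]
    - [0,[0.2,0,0.01],[0,0,0]]
    - [0,[0.2,0,0.01],[0,0,0]]
    - [0,[0,0,0],[0,0,0]]

```text
time_s: 10.93
tool_pos: [0.5281, 0.1703, 0.0672]
tool_rot: [179.8, -7.2, 154.8]
force: [0.7, -0.7, -0.0]
grip_width: 0.0118
```

```bash
python3 - <<'E'
from h import *
o=st();rot(RT);print(w2b(o['tool_pos']))
im=env.read_camera('scene')['image'];cv2.imwrite('pics/s4.png',cv2.resize(im[160:280,300:440],None,fx=4,fy=4,interpolation=2))
E
```

```text
10.9333 [0.5281 0.1703 0.0672] [179.83  -7.19 154.78] [ 0.66 -0.68 -0.02] [-0.15 -0.14  0.04] 0.0118
turn deg [ 0.17  0.2  -0.02]
[-0.01477842  0.0011668   0.06724363]
```

View pics/s4.png

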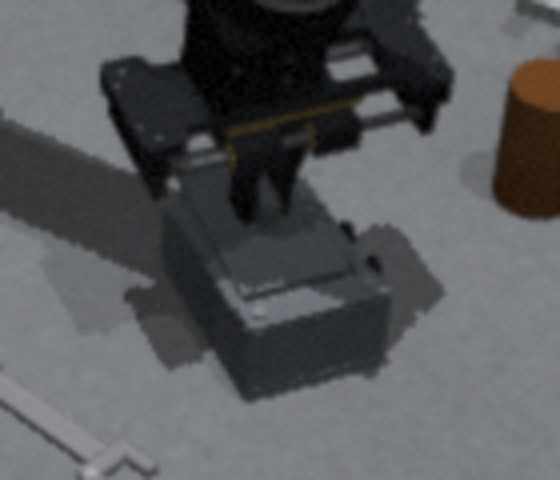

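Drawn 16.7 mm, with a clear gap to the lip and low forces. Now lift straight up.

Emit:
servo_tool:
  plan:
    - [0,[0.05,0,-0.4],[0,0,0]]
    - [0,[0.1,0,-0.8],[0,0,0]]
    - [0,[0.15,0,-1.2],[0,0,0]]
    - [0,[0.2,0,-1.5],[0,0,0]]
    - [0,[0.2,0,-1.5],[0,0,0]]
    - [0,[0.2,0,-1.5],[0,-1,0]]
    - [0,[0.1,0,-1],[0,-1.5,0]]
    - [0,[0,0,-0.4],[0,-2,0]]
    - [0,[0,0,0],[0,-1.5,0]]
    - [0,[0,0,0],[0,-1,0]]
    - [0,[0,0,0],[0,0,0]]
    - [0,[0,0,0],[0,0,0]]

```text
time_s: 11.98
tool_pos: [0.5272, 0.1701, 0.1617]
tool_rot: [179.8, 0.0, 154.7]
force: [-0.7, -0.1, -0.8]
grip_width: 0.012
```

```bash
python3 -c "
from h import *
st();to([.578,-.192,.12]);rot([180,0,167.5]);env.read_camera('top')
im,K,W=cam('wrist');np.savez('w5.npz',im=im,K=K,W=W);cv2.imwrite('pics/w5.png',im)
s=env.read_camera('scene')['image'];cv2.imwrite('pics/s5.png',s)"
```

```text
11.9833 [0.5272 0.1701 0.1617] [1.7978e+02 4.0000e-02 1.5469e+02] [-0.67 -0.08 -0.76] [-0.03  0.02  0.02] 0.012
shift cm [-20.07 -30.58   4.06]
turn deg [  0.22   0.06 -12.81]
```

Emit:
servo_tool:
  plan:
    - [0,[-0.4,-0.6,0],[0,0,0]]
    - [0,[-0.8,-1.2,0],[0,0,0]]
    - [0,[-1.2,-1.9,0],[0,0,0]]
    - [0,[-1.4,-2.2,0],[0,0,0]]
    - [0,[-1.4,-2.2,0],[0,0,0]]
    - [0,[-1.4,-2.2,0],[0,0,0]]
    - [0,[-1.4,-2.2,0],[0,0,0]]
    - [0,[-1.4,-2.2,0],[0,0,0]]
    - [0,[-1.4,-2.2,0],[0,0,0]]
    - [0,[-1.4,-2.2,0],[0,0,0]]
    - [0,[-1.4,-2.2,0],[0,0,0]]
    - [0,[-1.4,-2.1,0],[0,0,0]]
    - [0,[-1.4,-2.1,0],[0,0,0]]
    - [0,[-1.2,-1.9,0],[0,0,0]]
    - [0,[-0.8,-1.2,0],[0,0,0]]
    - [0,[-0.4,-0.6,0],[0,0,0]]
    - [0,[0,0,0],[0,0,0]]
    - [0,[0,0,0],[0,0,0]]

```text
time_s: 13.63
tool_pos: [0.5682, -0.2061, 0.1525]
tool_rot: [-179.4, -0.7, 154.0]
force: [-0.9, 0.1, -1.4]
grip_width: 0.0119
```

```bash
python3 -c "
from h import *
st();to([.578,-.192,.06]);rot([180,0,167.5])"
```

```text
13.6333 [ 0.5682 -0.2061  0.1525] [-179.35   -0.65  154.03] [-0.91  0.14 -1.42] [ 0.06 -0.   -0.02] 0.0119
shift cm [-0.37  1.8   9.22]
turn deg [ -0.57  -0.73 -13.46]
```

Emit:
servo_tool:
  plan:
    - [0,[-0.2,0.6,0.3],[-0.3,-0.3,-2]]
    - [0,[-0.2,0.9,1],[-0.2,-0.2,-4]]
    - [0,[0,0.3,1.5],[0,-0.2,-4]]
    - [0,[0,0,1.5],[0,0,-2.5]]
    - [0,[0,0,1.5],[0,0,-1]]
    - [0,[0,0,1],[0,0,0]]
    - [0,[0,0,0.5],[0,0,0]]
    - [0,[0,0,0],[0,0,0]]
    - [0,[0,0,0],[0,0,0]]

```text
time_s: 14.38
tool_pos: [0.5808, -0.1779, 0.0765]
tool_rot: [179.7, -0.1, 168.9]
force: [-0.4, 0.1, -0.5]
grip_width: 0.0116
```

```bash
python3 - <<'E'
from h import *
st();to([.578,-.192,.0136]);rot([180,0,167.5])
im,K,W=cam('wrist');cv2.imwrite('pics/w6.png',im);np.savez('w6.npz',im=im,K=K,W=W)
E
```

```text
14.3833 [ 0.5808 -0.1779  0.0765] [ 1.7967e+02 -5.0000e-02  1.6891e+02] [-0.4   0.14 -0.53] [-0.01  0.04  0.03] 0.0116
shift cm [ 0.   -1.48  6.28]
turn deg [ 0.33 -0.06  1.41]
```

View pics/w6.png

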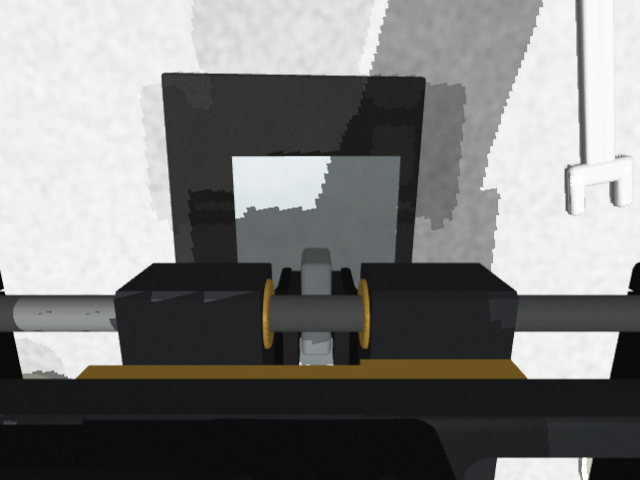

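The cover is held level (edge corners at (232,156) and (400,155)). The mat's near corners are at (162,73) and (425,77).

```bash
python3 - <<'E'
from h import *
d=np.load('w6.npz');K,W=d['K'],d['W']
a,b=ray(K,W,(162,73),.006),ray(K,W,(425,77),.006)
print(a,b,np.linalg.norm(a-b)); y=(b-a)/np.linalg.norm(b-a);x=np.array([y[1],-y[0],0]);print('mat centre',(a+b)/2+.1*x,np.degrees(np.arctan2(x[1],x[0])))
c,e=ray(K,W,(232,155.5),.073),ray(K,W,(400,155.5),.073);v=(e-c)/np.linalg.norm(e-c);x=np.array([v[1],-v[0],0])
print(np.linalg.norm(c-e),'cover centre',(c+e)/2+.059*x,np.degrees(np.arctan2(x[1],x[0])))
E
```

```text
[ 0.46420988 -0.24362265  0.006     ] [ 0.49452667 -0.09903151  0.006     ] 0.14773525386335565
mat centre [ 0.57724007 -0.1918481   0.006     ] -11.841806826754382
0.07060370329966432 cover centre [ 0.58047103 -0.17884409  0.073     ] -11.08901397321058
```

Emit:
servo_tool:
  plan:
    - [0,[0,-0.4,0.3],[0.2,0,0.5]]
    - [0,[0,-0.6,0.8],[0.1,0,0.4]]
    - [0,[0,-0.3,1.2],[0,0,0]]
    - [0,[0,0,1],[0,0,0]]
    - [0,[0,0,0.6],[0,0,0]]
    - [0,[0,0,0.3],[0,0,0]]
    - [0,[0,0,0],[0,0,0]]
    - [0,[0,0,0],[0,0,0]]

```text
time_s: 15.1
tool_pos: [0.5789, -0.1937, 0.0318]
tool_rot: [-180.0, 0.1, 167.8]
force: [-0.6, -0.3, -0.4]
grip_width: 0.0121
```

```bash
python3 -c "
from h import *
st();to([.5775,-.1915,.0136]);rot([180,0,168])"
```

```text
15.1 [ 0.5789 -0.1937  0.0318] [-1.7996e+02  1.2000e-01  1.6776e+02] [-0.6  -0.3  -0.42] [ 0.03  0.07 -0.02] 0.0121
shift cm [0.19 0.18 1.82]
turn deg [-0.04  0.12 -0.24]
```

Emit:
servo_tool:
  plan:
    - [0,[0.1,0.1,0.2],[0,0,0]]
    - [0,[0.1,0.1,0.3],[0,0,0]]
    - [0,[0,0,0.3],[0,0,0]]
    - [0,[0,0,0.25],[0,0,0]]
    - [0,[0,0,0.15],[0,0,0]]
    - [0,[0,0,0],[0,0,0]]
    - [0,[0,0,0],[0,0,0]]

```text
time_s: 15.68
tool_pos: [0.5783, -0.1904, 0.0196]
tool_rot: [-180.0, 0.2, 167.8]
force: [0.7, 0.9, -0.9]
grip_width: 0.0118
```

Emit:
servo_tool:
  plan:
    - [0,[0,0,0.1],[0,0,0]]
    - [0,[0,0,0.1],[0,0,0]]
    - [0,[0,0,0],[0,0,0]]

```text
time_s: 15.93
tool_pos: [0.5786, -0.1905, 0.0177]
tool_rot: [-180.0, 0.3, 167.8]
force: [0.2, -0.5, -0.5]
grip_width: 0.0118
```

Emit:
servo_tool:
  plan:
    - [0,[0,0,0.08],[0,0,0]]
    - [0,[0,0,0.08],[0,0,0]]
    - [0,[0,0,0],[0,0,0]]

```text
time_s: 16.18
tool_pos: [0.5788, -0.1906, 0.0162]
tool_rot: [-180.0, 0.3, 167.8]
force: [0.5, 0.7, -0.8]
grip_width: 0.0118
```

Emit:
servo_tool:
  plan:
    - [0,[0.05,0,0.08],[0,0.2,0]]
    - [0,[0,0,0.05],[0,0.1,0]]
    - [0,[0,0,0],[0,0,0]]

```text
time_s: 16.43
tool_pos: [0.5783, -0.1906, 0.0148]
tool_rot: [-180.0, -0.0, 167.8]
force: [0.1, -0.3, -1.0]
grip_width: 0.0119
```

Emit:
servo_tool:
  plan:
    - [0,[0,0,0.08],[0,0,0]]
    - [0,[0,0,0.04],[0,0,0]]
    - [0,[0,0,0],[0,0,0]]

```text
time_s: 16.68
tool_pos: [0.5784, -0.1906, 0.0136]
tool_rot: [-180.0, -0.0, 167.8]
force: [0.2, -0.1, 0.0]
grip_width: 0.0119
```

```bash
python3 -c "
from h import *
st()"
```

```text
16.6833 [ 0.5784 -0.1906  0.0136] [-1.7999e+02 -3.0000e-02  1.6783e+02] [ 0.18 -0.08  0.02] [ 0.01  0.07 -0.04] 0.0119
```

Emit:
servo_tool:
  plan:
    - [0,[0,0,0.07],[0,0,0]]
    - [0,[0,0,0],[0,0,0]]
    - [0,[0,0,0],[0,0,0]]

```text
time_s: 16.93
tool_pos: [0.5784, -0.1906, 0.0133]
tool_rot: [180.0, -0.0, 167.8]
force: [-0.4, 0.1, -0.3]
grip_width: 0.0124
```

Emit:
servo_tool:
  plan:
    - [0,[0,0,0.07],[0,0,0]]
    - [0,[0,0,0],[0,0,0]]
    - [0,[0,0,0],[0,0,0]]

```text
time_s: 17.18
tool_pos: [0.5785, -0.1906, 0.0128]
tool_rot: [180.0, -0.0, 167.8]
force: [-1.1, -0.8, -0.5]
grip_width: 0.0119
```

Emit:
servo_tool:
  plan:
    - [0,[0,0,0.1],[0,0,0]]
    - [0,[0,0,0.04],[0,0,0]]
    - [0,[0,0,0],[0,0,0]]

```text
time_s: 17.43
tool_pos: [0.5788, -0.1907, 0.0128]
tool_rot: [180.0, 0.0, 167.8]
force: [-0.9, 0.1, -0.6]
grip_width: 0.012
```

```bash
python3 - <<'E'
from h import *
st();im=env.read_camera('scene')['image'];cv2.imwrite('pics/s7.png',cv2.resize(im[230:390,190:370],None,fx=3.5,fy=3.5,interpolation=2))
E
```

```text
17.4333 [ 0.5788 -0.1907  0.0128] [1.7996e+02 2.0000e-02 1.6782e+02] [-0.9   0.11 -0.63] [ 0.02 -0.    0.  ] 0.012
```

View pics/s7.png

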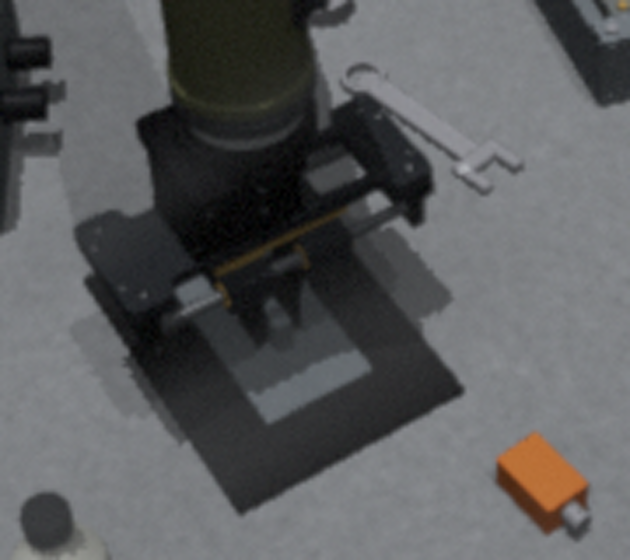

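Emit:
servo_tool:
  plan:
    - [0,[0,0,0.1],[0,0,0]]
    - [0,[0,0,0.1],[0,0,0]]

```text
time_s: 17.65
tool_pos: [0.5788, -0.1908, 0.0127]
tool_rot: [179.9, -0.0, 167.8]
force: [-3.9, 1.4, 9.5]
grip_width: 0.012
```

Contact confirmed: z stalls and the force rises. Relax, open and retreat.

Emit:
servo_tool:
  plan:
    - [0,[0,0,-0.02],[0,0,0]]
    - [0,[0,0,0],[0,0,0]]
    - [0.2,[0,0,0],[0,0,0]]
    - [0.35,[0,0,0],[0,0,0]]
    - [0.4,[0,0,0],[0,0,0]]
    - [0.4,[0,0,0],[0,0,0]]
    - [0.4,[0,0,0],[0,0,0]]
    - [0.4,[0,0,-0.4],[0,0,0]]
    - [0.4,[0,0,-0.8],[0,0,0]]
    - [0.4,[0,0,-1.5],[0,0,0]]
    - [0.4,[0,0,-2.5],[0,0,0]]
    - [0.4,[0,0,-3],[0,0,0]]
    - [0.4,[0,0,-3],[0,0,0]]
    - [0.4,[2,0,-2],[0,0,0]]
    - [0.4,[2.5,0,-0.5],[0,0,0]]
    - [0.4,[2.5,0,0],[0,0,0]]
    - [0.4,[0,0,0],[0,0,0]]
    - [0.4,[0,0,0],[0,0,0]]

```text
time_s: 19.15
tool_pos: [0.5093, -0.1769, 0.1621]
tool_rot: [179.9, 0.3, 167.7]
force: [0.8, -0.5, -0.2]
grip_width: 0.0346
```

```bash
python3 - <<'E'
from h import *
st();im=env.read_camera('scene')['image'];cv2.imwrite('pics/s8.png',im)
im,K,W=cam('wrist');np.savez('w8.npz',im=im,K=K,W=W);cv2.imwrite('pics/w8.png',im)
E
```

```text
19.15 [ 0.5093 -0.1769  0.1621] [179.94   0.33 167.74] [ 0.78 -0.51 -0.24] [ 0.03 -0.03 -0.01] 0.0346
```

View pics/s8.png

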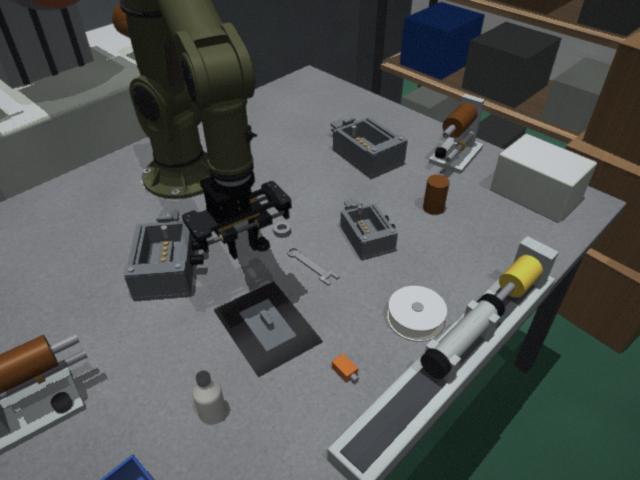

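The scene view shows the cover flat, rib up at (267,318) and centred on the mat. The box is open, the other things are where they were, and the gripper is clear. Handing in.

```bash
python3 -c "
from h import *
st();print(env.sign_off())"
```

```text
19.25 [ 0.5096 -0.1772  0.1615] [179.99   0.25 167.73] [ 0.83 -0.6  -0.8 ] [ 0.03 -0.02  0.  ] 0.0347
the job is handed in; nothing more can be done
None
```

The job is done and handed in at 19.3 s of the 72 s. The cover is off the smallest box and lies flat, rib up, in the middle of the mat.

- **Tab:** I pressed it down in steps of about 1 mm. It moved about 5 mm, with readings of 5–7 N, until the camera showed the cover's tab end had sprung up. Then I let it go.
- **Cover:** I gripped the rib at 15 N with the gripper tilted to match the cover. I drew it about 17 mm out from under the lip, with readings of about 1 N, then lifted, levelled and laid it down.
- **Last checks:** The last scene picture shows the cover centred on the mat, the box open, the other things apparently where they were and the gripper clear. By the gripper's position at release, the cover is within about 2 mm of the measured mat centre. I did not measure its final position in the pictures.
- **Disagreement:** Touchdown did not show clearly in the force readings. I confirmed it with one extra small downward move, which read 9.5 N, firmer than intended. I eased off before opening the gripper.

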